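# Start the spindle drive in sequence and hold the run button

## Task

Start the spindle drive from the push-button stations on the bench, only pressing with the closed fingertips: first press down the raised, green-dotted half of the black rocker so that it tips fully over to on, then push the blue button all the way in (it stays in), and last press the green hold-to-run button all the way down and keep it down; the program finishes while still holding the green button down. Keep to that order, do not touch the yellow station with the red stop button, and do not lift or shift the stations or disturb the tools and parts lying among them.

Things in the scene. Friction and masses are not known exactly. Their poses are not given: they have to be found in the camera images.
- rocker_station: grey desk station carrying the black rocker switch, 76x76 mm footprint, housing top 50 mm above the bench, 0.9 kg, loose on rubber feet, never to be lifted or shifted. Origin: centre of its underside; z up; sides along x and y. The rocker lies along x, with its green-dotted half on the +x side; the +x side carries a small black boss
- rocker (a joint): rocker switch, hinge along the station's y axis, 56 mm above the bench: 0 = off (green-dotted half raised), 0.30 rad = on (green-dotted half level, white-dotted half raised). Stays where it is left; turning it takes about 3 N at the dot. Two black faces in a shallow V, each 32 mm long from the hinge and 30 mm wide
- rocker_on_face (a point): green dot on the rocker's face, 21 mm from the hinge; at off 69 mm above the bench and 18 mm horizontally from the hinge; when fully on the half is level, the dot at 63 mm and 21 mm from the hinge. Pressed straight down anywhere on this half
- blue_station: grey desk station carrying the blue button, 76x76 mm footprint, housing top 50 mm above the bench, 0.9 kg, loose on rubber feet, never to be lifted or shifted. Origin: centre of its underside; z up; sides along x and y
- blue_button (a joint): blue mushroom button, 40 mm across: 0 = out, 0.008 m = fully in. Pushed straight down against about 3 N of friction, it stays wherever it is left (no spring)
- blue_button_top (a point): centre of the blue button's flat top, 72 mm above the bench when out and 64 mm when fully in
- green_station: grey desk station carrying the green button, 76x76 mm footprint, housing top 50 mm above the bench, 0.9 kg, loose on rubber feet, never to be lifted or shifted. Origin: centre of its underside; z up; sides along x and y
- green_button (a joint): green hold-to-run mushroom button, 40 mm across: 0 = out, 0.008 m = fully in. Sprung: it takes 2.4 N to start and 4.8 N fully in, and comes back out when let go
- green_button_top (a point): centre of the green button's flat top, 72 mm above the bench when out and 64 mm when fully in
- stop_station: yellow desk station with the red stop button (mushroom, 40 mm across, top 72 mm above the bench), 76x76 mm footprint, housing top 50 mm above the bench, 0.9 kg, loose on rubber feet, never to be lifted or shifted. Origin: centre of its underside; z up; sides along x and y. Not to be touched
- stop_button (a joint): red stop button: 0 = out, 0.008 m = fully in, sprung like the green one. Must stay out
- spindle_foot (a point): foot of a tall fixed spindle that carries three black and red handles, behind the stations; its handles reach about 0.15 m to all sides. Travel close to the robot, clear of it. A second thin spindle stands at the back left, about 0.2 m in x and 0.4 m in y from this one (nearer and to the left)
- marker: white pen with a green cap, 16x132x18 mm, lying near the front edge; loose bystander, to be left where it is. Origin: centre of its underside
- hex_key: black L-shaped key, 32x89x7 mm, lying; loose bystander, to be left where it is. Origin: centre of its underside
- screwdriver: yellow-handled screwdriver, 197x27x27 mm, lying; loose bystander, to be left where it is. Origin: centre of its underside
- air_cap: light grey round nozzle cap, 32x32x18 mm; loose bystander, to be left where it is. Origin: centre of its underside
- dial_gauge: white round dial gauge with a short stem, 76x42x11 mm, lying; loose bystander, to be left where it is. Origin: centre of its underside
- push_fitting: small black hose fitting with a blue end, 38x15x15 mm, lying; loose bystander, to be left where it is. Origin: centre of its underside
- paint_nozzle: brass-coloured nozzle, 22x25x30 mm, standing; loose bystander, to be left where it is. Origin: centre of its underside

How it is judged:
By the outcome, as a careful person would: the job done as asked, in the order asked, and still so for the second after the job is handed in, while the arm keeps its last pose, push and grip.
It also fails if it takes over 48 s, if anything falls off the work surface, if the arm or the gripper's body presses on something with over 40 N, if the wrist force passes 120 N, or if a joint passes its speed limit or range.

## Robot

A 6-joint arm with a two-finger parallel gripper is mounted at the origin on a cart in front of the work surface, level with it; the furniture and walls round the work are solid. World frame = base frame: x ahead of the robot, y to its left, z up, the work surface at z = 0. Lengths are in m, angles in rad, forces in N, time in s.
With the tool pointing down it reaches from about 0.35 to 0.975 m from the base axis. Payload 4.9 kg.
Tool frame: the origin (TCP) lies at the very end of the fingers, on their centre line; the grasp point (between the pads) lies manip.grip_point_offset behind it (manip.grip_point_offset is the distance from the TCP to the grasp point, in m); z points along the fingers, y is the line along which they close (so a half turn about z gives the same grasp; the last joint's range is limited). The gripper opens to 85 mm and grips with 20 to 120 N. Pads are 22 mm wide; open, the fingers measure 114 mm over their backs; the gripper's body (76 mm by 85 mm) begins 54 mm behind the grasp point. The pads swing forward as they close: fully open they stand 13 mm farther back than shut.
Start: joints at [1.172, 0.053, 1.613, -0, 1.476, -0.119], TCP at [0.173, 0.601, 0.231] pointing down, gripper open.
Joint ranges: [-3.01, 3.01], [-1.01, 2.22], [0.06, 2.58], [-1.02, 4.17], [0.09, 2.62], [-3.14, 3.14]. Speed limits (rad/s): [2.57, 2.57, 3.14, 3.14, 3.14, 3.14].

## Interface

Orientations are given as a unit quaternion [w, x, y, z].
In Python, from plant import manip gives the robot as it stands.
- The arm moves only by the shell command python3 -m crank 'ROWS' [OPENING]. ROWS is JSON, a list of rows, each an object of numbers: "x", "y", "z": the shift along the tool's x, y, z in cm; "turn": the turn about the tool's z in rad. In form: [{"x": .., "y": .., "z": .., "turn": ..}, ...]. A call has 1 to 5 rows; each row shifts and turns the commanded pose from where the row before left it, along the tool's axes as they then stand; what a row does not reach is not made up. A row lasts 1/10 s, in which the tool goes at most 50 mm and 8.59 degrees, less where a joint would pass 70% of its speed; a pose out of reach is approached as far as the arm can. A call with a gripper value outside its range is refused whole. OPENING is the opening in per cent of the stroke, from 0 (shut) to 100 (fully open), set as the call begins (- or left out, the last holds). The fingers move at their own pace and stop on an object; the grip force is fixed at half the most. Time passes only in rows, so rows that do not move let the fingers close. It gives the time, the measured TCP pose, the force, the opening and the grip force at its end, in the units of the state.
- manip.state(): the state, without advancing time (a new reading comes with each control period).
- manip.grab_frame(name): name is "side" or "top"; returns (picture, depth): 480x640x3 uint8, red, green, blue; 480x640 float32, m along the optical axis (not along the pixel's ray), 0 where there is no reading.
- manip.camera_model(name): a dict with "mtx" (3x3 intrinsics, pixels), "k1" (the pictures are not rectified: a ray, as slopes to the right and down, at radius r is drawn at 1 + k1 r^2 times it, then the intrinsics apply), "world_to_cam" (4x4, takes a point from world to camera coordinates). Camera axes: x right, y down, z forward; pixel columns grow to the right and rows downward; lengths in m; the calibration is good to about 2 mm. A picture is of the moment at which its call begins. camera_model takes no time and is no camera call.
- manip.job_done(): hands the job in; it is judged then, once.
The state is a dict: "time": time; "joint_pos": joint angles; "joint_vel": joint speeds; "joint_efforts": joint torques, N m; "tool_pos": TCP position; "tool_rot": TCP orientation; "contact_force": force on the tool from outside, world axes, zero at the start; "ft_torque": the same for the moment, N m; "gripper_width": opening from 0.0 (shut) to 1.0 (fully open); "grasp_force": force on a finger pad.
Only numpy, scipy, OpenCV 4.12 (cv2) and the standard library are available. Lean on these libraries where they do the work, as an engineer would, in place of code of your own. Each camera call takes 0.05 s, during which the arm holds its last target. There are 200 camera calls.

## Working session

There is one attempt and no reset: what is moved stays moved. The work goes in short steps, Python scripts to look and compute and a shell command to move; the robot and the scene stay as the last step left them, time stands still between calls to the robot, and variables do not carry over. Pictures are saved under pics/ and viewed, at most 10 in all, crops included, and the job is handed in when it is done.

```bash
mkdir -p pics; cat > h.py <<'E'
import numpy as np, cv2
from plant import manip
def ray(name,u,v):
    c=manip.camera_model(name); K=np.array(c["mtx"]); T=np.array(c["world_to_cam"])
    d=np.array([(u-K[0,2])/K[0,0],(v-K[1,2])/K[1,1]]); s=d.copy()
    for _ in range(20): s=d/(1+c["k1"]*(s@s))
    R=T[:3,:3]; o=-R.T@T[:3,3]
    return o,R.T@np.array([s[0],s[1],1.0])
def plane(name,u,v,z):
    o,r=ray(name,u,v); return o+r*(z-o[2])/r[2]
def shot(name,tag):
    p,d=manip.grab_frame(name); cv2.imwrite(f"pics/{tag}.png",p[:,:,::-1]); np.save(f"pics/{tag}.npy",d); return p,d
E
python3 - <<'E'
from h import *
for n in("top","side"):
    shot(n,n+"0"); print(n,ray(n,320,240))
s=manip.state(); print(s["time"],s["tool_pos"],s["tool_rot"],s["gripper_width"],manip.grip_point_offset)
E
```

```text
top (array([0.38269033, 0.13333596, 1.22142008]), array([ 0.14990786,  0.0035542 , -0.98884271]))
side (array([1.52123237, 0.01302803, 0.69510208]), array([-0.83215608,  0.09201524, -0.54692032]))
0.1 [0.17238403 0.60015953 0.23017566] [-2.30453156e-04  1.39428313e-01  9.90231715e-01 -9.18295368e-04] 1.002113232293599 0.0187
```

View pics/top0.png

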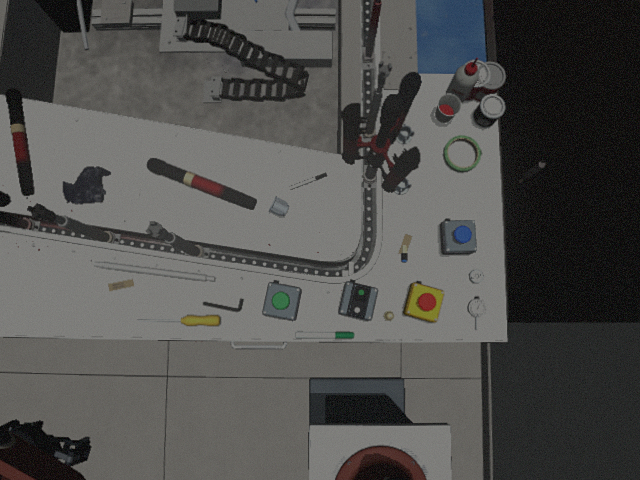

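View pics/side0.png

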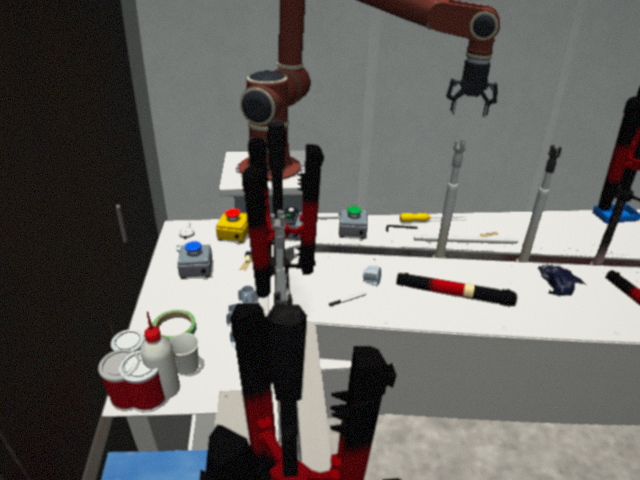

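The top view shows the green button at about (281,300), rocker at (358,300), red stop at (426,302), blue at (462,234), and the spindle near (372,145). Next I measure these by colour and crop the rocker.

```bash
python3 - <<'E'
from h import *
p=cv2.imread("pics/top0.png"); h=cv2.cvtColor(p,cv2.COLOR_BGR2HSV)
def blob(tag,lo,hi,box,z):
    x0,y0,x1,y1=box; m=cv2.inRange(h[y0:y1,x0:x1],lo,hi)
    n,l,st,c=cv2.connectedComponentsWithStats(m)
    for i in range(1,n):
        if st[i,4]>=4:
            u,v=c[i]+[x0,y0]; print(tag,st[i,4],round(u,1),round(v,1),plane("top",u,v,z).round(4))
blob("green",(45,100,60),(85,255,255),(262,280,302,322),.072)
blob("gdot",(45,80,40),(85,255,255),(335,275,385,325),.069)
blob("wdot",(0,0,130),(180,60,255),(345,285,372,318),.060)
blob("blue",(100,130,60),(130,255,255),(440,215,480,258),.072)
blob("red",(0,150,60),(8,255,255),(405,280,447,322),.072)
print("spindle",plane("top",370,145,0),"noz",plane("top",389,316,.03))
c=cv2.resize(p[265:335,250:450],None,fx=4,fy=4,interpolation=cv2.INTER_CUBIC); cv2.imwrite("pics/c1.png",c)
E
```

```text
green 248 280.4 300.3 [0.4244 0.2219 0.072 ]
gdot 27 361.0 291.8 [0.4444 0.0474 0.069 ]
wdot 10 356.6 309.3 [0.4066 0.0563 0.06  ]
blue 233 462.3 233.9 [ 0.5734 -0.1779  0.072 ]
red 218 426.8 301.9 [ 0.4231 -0.0955  0.072 ]
spindle [0.80001884 0.01962231 0.        ] noz [ 0.39268923 -0.01824312  0.03      ]
```

View pics/c1.png

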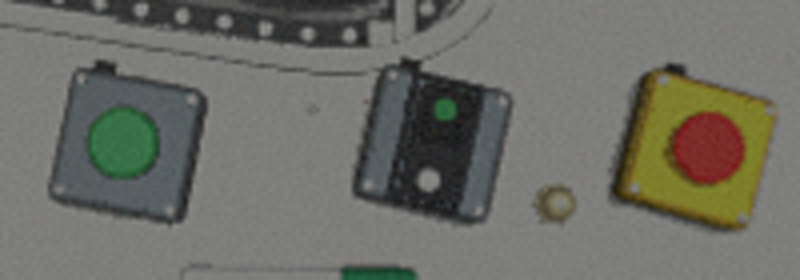

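The crop shows the green dot on the far half of the rocker at (445,108) and the white dot at (428,180). The station's +x axis points ahead and slightly right, about (0.97,-0.24), so the tool is already aligned with it. Now I close the gripper and travel to the rocker.

```bash
python3 -m crank '[{"x":-3.3,"y":-3.6},{"x":-3.3,"y":-3.6},{"x":-3.3,"y":-3.6},{"x":-3.3,"y":-3.6},{"x":-3.3,"y":-3.6}]' 0; python3 -m crank '[{"x":-3.3,"y":-3.6},{"x":-3.3,"y":-3.6},{"x":-3.3,"y":-3.6},{"x":-3.3,"y":-3.6},{"x":-3.3,"y":-3.6}]'
```

```text
schema error: expected keys x, y, z, turn
schema error: expected keys x, y, z, turn
```

```bash
python3 -m crank '[{"x":-3.3,"y":-3.6,"z":0,"turn":0},{"x":-3.3,"y":-3.6,"z":0,"turn":0},{"x":-3.3,"y":-3.6,"z":0,"turn":0},{"x":-3.3,"y":-3.6,"z":0,"turn":0},{"x":-3.3,"y":-3.6,"z":0,"turn":0}]' 0; python3 -m crank '[{"x":-3.3,"y":-3.6,"z":0,"turn":0},{"x":-3.3,"y":-3.6,"z":0,"turn":0},{"x":-3.3,"y":-3.6,"z":0,"turn":0},{"x":-3.3,"y":-3.6,"z":0,"turn":0},{"x":-3.3,"y":-3.6,"z":0,"turn":0}]'
```

```text
time: 0.6
tool_pos: [0.2816, 0.3802, 0.2307]
tool_rot: [-0.0, 0.139, 0.99, -0.0]
contact_force: [0.9, 0.8, 0.5]
gripper_width: 0.142
grasp_force: 0.0
time: 1.1
tool_pos: [0.3905, 0.1616, 0.231]
tool_rot: [0.0, 0.139, 0.99, 0.0]
contact_force: [1.1, -0.0, -0.2]
gripper_width: -0.001
grasp_force: 0.0
```

```bash
python3 -m crank '[{"x":-2.9,"y":-3.1,"z":0,"turn":0},{"x":-2.9,"y":-3.1,"z":0,"turn":0},{"x":-2.9,"y":-3.1,"z":1,"turn":0},{"x":0,"y":0,"z":4,"turn":0},{"x":0,"y":0,"z":4,"turn":0}]'; python3 -m crank '[{"x":0,"y":0,"z":3,"turn":0},{"x":0,"y":0,"z":0,"turn":0},{"x":0,"y":0,"z":0,"turn":0}]'; python3 - <<'E'
from h import *
p,d=shot("top","top1"); q,_=shot("side","side1"); print(manip.state()["tool_pos"])
a=cv2.resize(p[230:350,270:430,::-1],None,fx=5,fy=5,interpolation=cv2.INTER_CUBIC); cv2.imwrite("pics/c2.png",a)
a=cv2.resize(q[120:270,170:370,::-1],None,fx=4,fy=4,interpolation=cv2.INTER_CUBIC); cv2.imwrite("pics/c3.png",a)
E
```

```text
time: 1.6
tool_pos: [0.4494, 0.0487, 0.1411]
tool_rot: [0.001, 0.141, 0.99, 0.0]
contact_force: [0.6, 0.3, -0.2]
gripper_width: -0.0
grasp_force: 0.0
time: 1.9
tool_pos: [0.448, 0.0502, 0.1113]
tool_rot: [-0.001, 0.139, 0.99, -0.0]
contact_force: [-0.3, -0.0, -0.0]
gripper_width: -0.005
grasp_force: 0.0
[0.4497755  0.05017989 0.11363129]
```

View pics/c3.png

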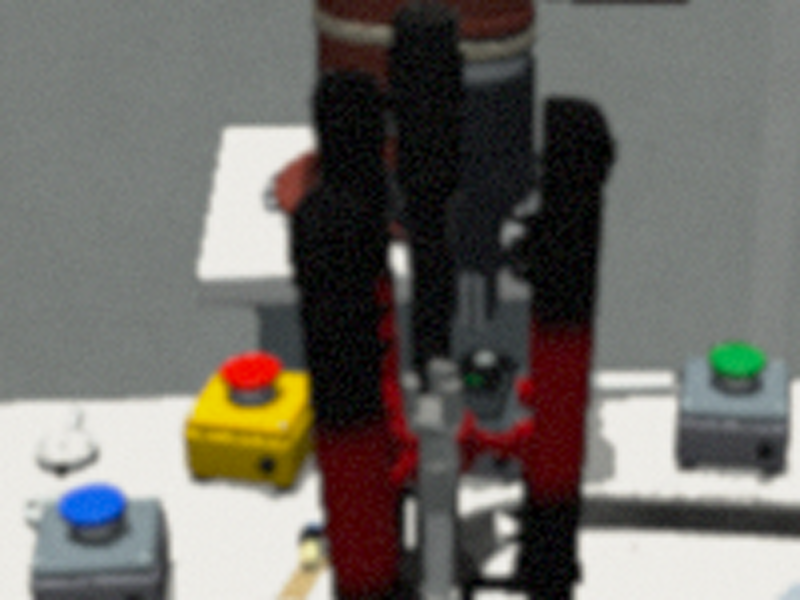

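The side crop shows the closed fingertips over the rocker at about (475,325), with the stop station and other buttons clear. Next I press down.

```bash
python3 -m crank '[{"x":0,"y":-0.3,"z":1.5,"turn":0},{"x":0,"y":0,"z":1.5,"turn":0},{"x":0,"y":0,"z":0.4,"turn":0},{"x":0,"y":0,"z":0.4,"turn":0},{"x":0,"y":0,"z":0,"turn":0}]'; python3 -m crank '[{"x":0,"y":0,"z":0.4,"turn":0},{"x":0,"y":0,"z":0.4,"turn":0},{"x":0,"y":0,"z":0.2,"turn":0},{"x":0,"y":0,"z":0,"turn":0}]'
```

```text
time: 2.5
tool_pos: [0.4481, 0.0473, 0.0742]
tool_rot: [0.001, 0.139, 0.99, 0.0]
contact_force: [-0.4, -0.3, 0.3]
gripper_width: -0.003
grasp_force: 0.0
time: 2.9
tool_pos: [0.4478, 0.0472, 0.0635]
tool_rot: [0.0, 0.139, 0.99, 0.0]
contact_force: [2.4, 0.3, 2.9]
gripper_width: 0.002
grasp_force: 1.3
```

```bash
python3 -m crank '[{"x":0,"y":0,"z":0.1,"turn":0},{"x":0,"y":0,"z":0.1,"turn":0},{"x":0,"y":0,"z":0,"turn":0}]'
```

```text
time: 3.2
tool_pos: [0.448, 0.0472, 0.0628]
tool_rot: [0.0, 0.139, 0.99, -0.0]
contact_force: [-1.0, -0.3, 10.7]
gripper_width: 0.002
grasp_force: 5.4
```

```bash
python3 -m crank '[{"x":0,"y":0,"z":0.05,"turn":0},{"x":0,"y":0,"z":-2,"turn":0},{"x":0,"y":0,"z":-4,"turn":0},{"x":-1,"y":-1,"z":-3,"turn":0},{"x":-3,"y":-3,"z":0,"turn":0}]'; python3 -m crank '[{"x":-3,"y":-3,"z":0,"turn":0},{"x":-3,"y":-3,"z":0,"turn":0},{"x":-3,"y":-3,"z":0,"turn":0},{"x":-3,"y":-3,"z":0,"turn":0},{"x":-2.2,"y":-2.2,"z":0,"turn":0}]';python3 -m crank '[{"x":0,"y":0,"z":0,"turn":0},{"x":0,"y":0,"z":0,"turn":0}]'; python3 - <<'E'
from h import *
p,d=shot("top","top2"); q,_=shot("side","side2"); print(manip.state()["tool_pos"])
a=cv2.resize(p[265:335,260:460,::-1],None,fx=4,fy=4,interpolation=cv2.INTER_CUBIC)
b=cv2.resize(q[170:240,240:340,::-1],None,fx=4,fy=4,interpolation=cv2.INTER_CUBIC)
b2=cv2.resize(q[200:270,150:250,::-1],None,fx=4,fy=4,interpolation=cv2.INTER_CUBIC)
cv2.imwrite("pics/c4.png",np.vstack([a,np.hstack([b,b2])]))
E
```

```text
time: 3.7
tool_pos: [0.4763, -0.0011, 0.155]
tool_rot: [0.003, 0.137, 0.991, 0.001]
contact_force: [1.2, 0.4, 0.1]
gripper_width: 0.001
grasp_force: 0.0
time: 4.2
tool_pos: [0.5716, -0.1796, 0.1492]
tool_rot: [-0.002, 0.14, 0.99, 0.0]
contact_force: [0.3, 0.7, 0.5]
gripper_width: 0.001
grasp_force: 0.0
time: 4.4
tool_pos: [0.571, -0.1776, 0.1492]
tool_rot: [-0.002, 0.14, 0.99, 0.001]
contact_force: [0.2, 0.6, -0.7]
gripper_width: -0.001
grasp_force: 0.0
[ 0.57101551 -0.17669176  0.14976073]
```

View pics/c4.png

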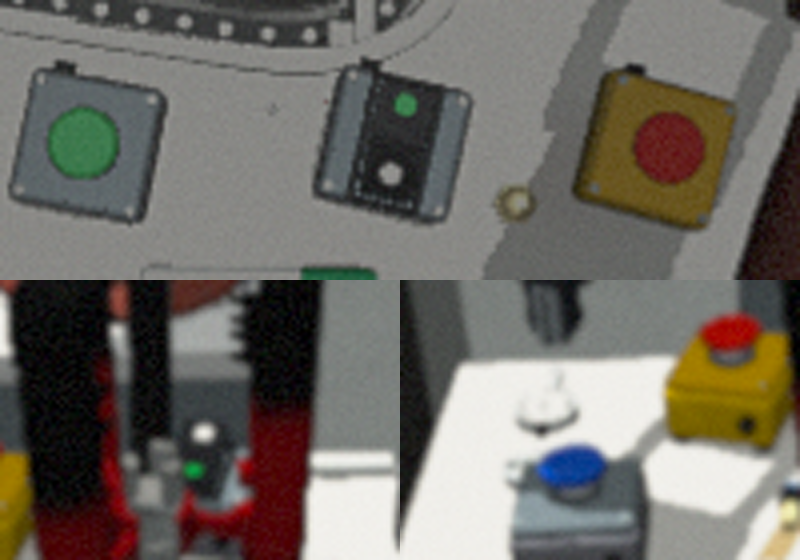

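The rocker has tipped: both dots moved away from the robot, green to (405,104) and white to (390,173), and the station has not moved. The tool is above the blue button, so I press it next.

```bash
python3 -m crank '[{"x":-0.2,"y":0,"z":3,"turn":0},{"x":0,"y":0,"z":2.5,"turn":0},{"x":0,"y":0,"z":1.2,"turn":0},{"x":0,"y":0,"z":0.5,"turn":0},{"x":0,"y":0,"z":0,"turn":0}]'; python3 -m crank '[{"x":0,"y":0,"z":0.4,"turn":0},{"x":0,"y":0,"z":0.4,"turn":0},{"x":0,"y":0,"z":0.4,"turn":0},{"x":0,"y":0,"z":0,"turn":0}]'
```

```text
time: 5.0
tool_pos: [0.5737, -0.1778, 0.0786]
tool_rot: [-0.0, 0.139, 0.99, 0.0]
contact_force: [0.7, -0.8, -0.3]
gripper_width: -0.0
grasp_force: 0.0
time: 5.4
tool_pos: [0.5746, -0.1788, 0.0672]
tool_rot: [0.001, 0.139, 0.99, -0.0]
contact_force: [2.3, -0.6, 0.9]
gripper_width: 0.001
grasp_force: 0.5
```

```bash
python3 -m crank '[{"x":0,"y":0,"z":0.2,"turn":0},{"x":0,"y":0,"z":0.15,"turn":0},{"x":0,"y":0,"z":0.1,"turn":0},{"x":0,"y":0,"z":0,"turn":0}]'
```

```text
time: 5.8
tool_pos: [0.5747, -0.1788, 0.064]
tool_rot: [0.001, 0.139, 0.99, -0.0]
contact_force: [-1.6, 0.9, 9.7]
gripper_width: 0.001
grasp_force: 4.4
```

```bash
python3 -m crank '[{"x":0,"y":0,"z":0.1,"turn":0},{"x":0,"y":0,"z":0,"turn":0}]'; python3 -m crank '[{"x":0,"y":0,"z":-2,"turn":0},{"x":0,"y":0,"z":-4,"turn":0},{"x":0.5,"y":0.8,"z":-3,"turn":0},{"x":2.8,"y":3.8,"z":0,"turn":0},{"x":2.8,"y":3.8,"z":0,"turn":0}]'; python3 -m crank '[{"x":2.8,"y":3.8,"z":0,"turn":0},{"x":2.8,"y":3.8,"z":0,"turn":0},{"x":2.8,"y":3.8,"z":0,"turn":0},{"x":2.8,"y":3.8,"z":0,"turn":0},{"x":2.8,"y":3.8,"z":0,"turn":0}]'; python3 -m crank '[{"x":2.8,"y":3.8,"z":0,"turn":0},{"x":2.6,"y":3.2,"z":0,"turn":0},{"x":0,"y":0,"z":0,"turn":0},{"x":0,"y":0,"z":0,"turn":0}]'; python3 - <<'E'
from h import *
p,d=shot("top","top3"); q,_=shot("side","side3"); print(manip.state()["tool_pos"])
a=cv2.resize(p[210:330,410:510,::-1],None,fx=4,fy=4,interpolation=cv2.INTER_CUBIC)
b=cv2.resize(q[170:290,160:260,::-1],None,fx=4,fy=4,interpolation=cv2.INTER_CUBIC)
cv2.imwrite("pics/c5.png",np.hstack([a,b]))
h=cv2.cvtColor(q,cv2.COLOR_RGB2HSV)
for n in("side0","side2","side3"):
    h=cv2.cvtColor(cv2.imread(f"pics/{n}.png"),cv2.COLOR_BGR2HSV)[225:285,165:225]
    m=cv2.inRange(h,(105,180,60),(130,255,255)); v,u=np.nonzero(m); print(n,len(u),u.mean()+165,v.mean()+225)
E
```

```text
time: 6.0
tool_pos: [0.5747, -0.1788, 0.0639]
tool_rot: [0.0, 0.139, 0.99, -0.0]
contact_force: [-3.3, 1.5, 12.7]
gripper_width: -0.006
grasp_force: 6.7
time: 6.5
tool_pos: [0.5387, -0.0807, 0.1525]
tool_rot: [0.001, 0.141, 0.99, -0.0]
contact_force: [0.8, 0.8, -1.0]
gripper_width: -0.003
grasp_force: 0.0
time: 7.0
tool_pos: [0.455, 0.1418, 0.1507]
tool_rot: [-0.0, 0.14, 0.99, -0.0]
contact_force: [0.8, -0.3, -0.5]
gripper_width: -0.001
grasp_force: 0.0
time: 7.4
tool_pos: [0.4232, 0.2229, 0.1506]
tool_rot: [-0.0, 0.138, 0.99, -0.001]
contact_force: [-0.0, -0.2, -0.4]
gripper_width: 0.006
grasp_force: 0.0
[0.42406009 0.22171408 0.15090879]
side0 112 192.92857142857142 246.36607142857142
side2 103 192.67961165048544 246.62135922330097
side3 121 193.0495867768595 249.49586776859505
```

View pics/c5.png

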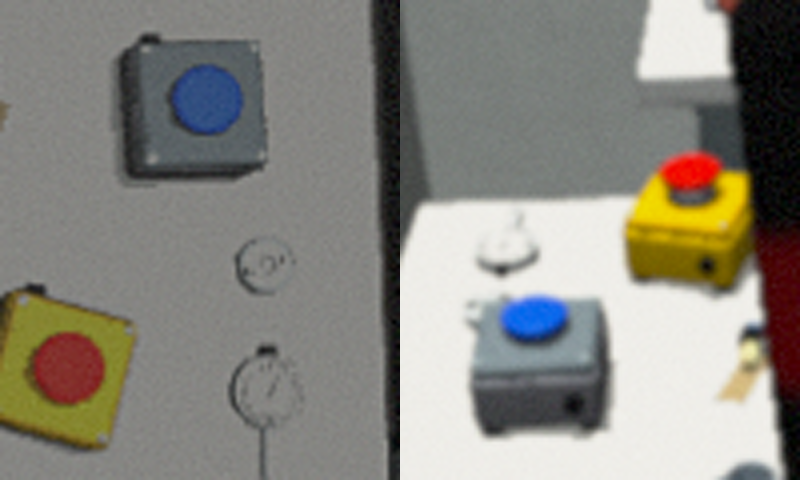

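In the side view the blue button at (535,318) now sits flush, about 3 px lower, which matches 8 mm. Last is the green button.

```bash
python3 -m crank '[{"x":0,"y":0,"z":3,"turn":0},{"x":0,"y":0,"z":2.5,"turn":0},{"x":0,"y":0,"z":1.2,"turn":0},{"x":0,"y":0,"z":0.6,"turn":0},{"x":0,"y":0,"z":0,"turn":0}]'; python3 -m crank '[{"x":0,"y":0,"z":0.4,"turn":0},{"x":0,"y":0,"z":0.4,"turn":0},{"x":0,"y":0,"z":0.4,"turn":0},{"x":0,"y":0,"z":0.2,"turn":0},{"x":0,"y":0,"z":0,"turn":0}]'
```

```text
time: 8.0
tool_pos: [0.424, 0.2219, 0.0779]
tool_rot: [-0.0, 0.14, 0.99, -0.0]
contact_force: [0.2, -0.5, 0.2]
gripper_width: -0.0
grasp_force: 0.0
time: 8.5
tool_pos: [0.4251, 0.2228, 0.0652]
tool_rot: [0.001, 0.139, 0.99, 0.0]
contact_force: [3.1, -0.2, 5.2]
gripper_width: 0.004
grasp_force: 2.1
```

```bash
python3 -m crank '[{"x":0,"y":0,"z":0.15,"turn":0},{"x":0,"y":0,"z":0.1,"turn":0},{"x":0,"y":0,"z":0,"turn":0}]'; python3 -m crank '[{"x":0,"y":0,"z":0.1,"turn":0},{"x":0,"y":0,"z":0,"turn":0},{"x":0,"y":0,"z":0,"turn":0}]'
```

```text
time: 8.8
tool_pos: [0.4252, 0.2229, 0.0639]
tool_rot: [0.001, 0.139, 0.99, 0.0]
contact_force: [-1.9, -2.3, 11.7]
gripper_width: -0.0
grasp_force: 6.2
time: 9.1
tool_pos: [0.4252, 0.2229, 0.0639]
tool_rot: [0.001, 0.139, 0.99, 0.0]
contact_force: [-4.6, -3.5, 17.4]
gripper_width: 0.0
grasp_force: 9.0
```

```bash
python3 -c "
from plant import manip; print(manip.state()['contact_force']); print(manip.job_done())"
```

```text
[-4.63661214 -3.45496652 17.37184604]
the job is handed in; nothing more can be done
None
```

I tipped the rocker on, pushed the blue button fully in, and handed the job in at about 9 s with the green button held fully down at about 17 N; the last pictures, taken just before the green press, showed no station or loose part out of place.

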